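# Open the filter bay of the bench dust extractor

## Robot

A 7-joint arm with a two-finger parallel gripper is mounted at the origin on the work surface. World frame = base frame: x ahead of the robot, y to its left, z up, the work surface at z = 0. Lengths are in m, angles in degrees, forces in N, time in s.
With the tool pointing down it reaches from about 0.425 to 0.875 m from the base axis. Payload 4.7 kg.
Tool frame: the origin (TCP) lies on the centre line of the jaws, within the pads' length; the fingertips stand 11 mm ahead of it and the grasp point (between the pads) lies 8 mm behind it (finger_overhang is the x of the fingertips in the tool frame, in m); x points along the fingers, z is the direction in which the jaws open and shut, and the axes are right-handed (so a half turn about x gives the same grasp; the last joint's range is limited). The gripper opens to 87 mm and grips with 3 to 60 N. Pads are 19 mm wide; open, the fingers measure 117 mm over their backs; the gripper's body (75 mm by 190 mm) begins 51 mm behind the grasp point.
Start: joints at [-68.52, 18.392, -4.016, 83.108, 1.295, 78.541, -3.26], TCP at [0.229, 0.608, 0.234] pointing down, gripper open.
Joint ranges: [-163.93, 163.93], [-17.29, 119.83], [-79.2, 71.16], [3.27, 140.29], [-89.18, 269.18], [5.43, 117.66], [-154.24, 154.24]. Speed limits (degrees/s): [147.25, 147.25, 180, 180, 180, 180, 180].

## Interface

Orientations are given as [roll, pitch, yaw] about the fixed x, y, z axes, in that order (R = Rz(yaw) Ry(pitch) Rx(roll)).
In Python, from cell import get_obs, read_camera, sign_off, cut_out, finger_overhang gives the robot as it stands.
- The arm moves only by the tool servo_tool, never from a script. Its argument "rows" is one flat list of numbers, 5 for each row, row after row: the shift along the world's x, y, z in mm, then the turn about the world's z in degrees, then the closure, from 0 (fully open) to 1 (shut). A call has 1 to 10 rows; each row is the pose to reach, as a shift and turn from the pose commanded when the call began; what a row does not reach only later rows make up. A row lasts 1/12 s, in which the tool goes at most 41.7 mm and 7.16 degrees, less where a joint would pass 70% of its speed; a pose out of reach is approached as far as the arm can. A call with a gripper value outside its range is refused whole. The fingers move at their own pace and stop on an object; "force" is the grip in N (left out, the last holds). Time passes only in rows, so rows that repeat a pose let the fingers close. It gives the time, the measured TCP pose, the force and the opening at its end, in the units of the state.
- get_obs(): the state, without advancing time (a new reading comes with each control period).
- read_camera(name): name is "scene" or "top"; returns a dict with "frame" (384x512x3 uint8, blue, green, red), "range_z" (384x512 float32, m along the optical axis (not along the pixel's ray), 0 where there is no reading), "intrinsics" (3x3 intrinsics, pixels), "cam_to_world" (4x4, takes a point from camera to world coordinates). Camera axes: x right, y down, z forward; pixel columns grow to the right and rows downward; lengths in m; the calibration is good to about 2 mm. A picture is of the moment at which its call begins.
- sign_off(): hands the job in, once; it reports no verdict.
Trained networks look in a picture, given as the dict that the camera call returned (one of the last four; its "shot" number tells which), for a name from the list of things; names that differ only in an ending like _2 or _b are one class to them, and where a whole thing is asked for, a point or a joint stands for the part that bears it (a point fixed in the world has none). Each returns a list of dicts, best first, with "score" (0 to 1); they miss things now and then, are a little off and sometimes report something else, mostly with a low value. They report only what shows in the picture. A call takes as long as a camera call. They do not tell look-alikes from the thing itself.
- cut_out(name, picture): "pixels" (384x512 bool, what is visible of it) and "extent" ([centre column, centre row, width, height] in pixels, round what is visible of it).
The state is a dict: "time_s": time; "qpos": joint angles; "joint_velocities": joint speeds; "effort": joint torques, N m; "tool_pos": TCP position; "tool_rot": TCP orientation; "force": force on the tool from outside, world axes, zero at the start; "wrist_torque": the same for the moment, N m; "grip_width": finger opening in m.
Only numpy, scipy, OpenCV 4.12 (cv2) and the standard library are available. Lean on these libraries where they do the work, as an engineer would, in place of code of your own. Each camera call takes 0.05 s, during which the arm holds its last target.

## Task

The dust extractor's filter is due for inspection: press the orange snap tab down until the blue filter cover jumps free of it, then push the cover by its finger rib along the rails until the whole cover is out of the rails and past the tab, lying flat on the extractor's top. Only press and push: never lift or tip the cover or let it go over the edge, do not touch the white filter, and leave everything else on the bench where it is.

Things in the scene. Friction and masses are not known exactly. Their poses are not given: they have to be found in the camera images.
- extractor: dust extractor, fixed: pale case with a flat grey top (the deck), 240 mm (x) by 430 mm (y -225..+205) by 100 mm tall. Origin on the bench, under the cover's track; x to its back, y to the end with the round inlet nozzle (reaching y +280), z up. Filter bay: opening in the deck, x -50..+50, y +65..+155, under the blue cover. Deck flat and clear from the bay to y -225 but for the tab and controls
- rail_end (a point): on the deck at x 0, y +45 in the extractor's frame: where the two aluminium rails end (they run y +45..+170, inner edges x +-55.5, tops 14 mm above the deck). They hold the cover down; it leaves them only towards -y, over the tab onto the bare deck
- ejector_block (a point): middle of the top of the ejector's block, x 0, y +190, 14 mm above the deck. Its spring pin presses the cover's +y edge towards -y with about 3 N
- controls (a point): middle of the control strip on the deck, x -100, y -100: strip x -115..-85, y -180..-20 with a switch, dial and lamps up to 15 mm above the deck; not part of the job
- snap_tab (a joint): orange snap tab, rad: 0 up (cover locked), 0.14 fully pressed. Springy wedge tongue 30 mm wide (x), 61 mm long (y), hinged at its low end (extractor y -6), rising to 9 mm above the deck at its catch face (y +54.5) against the cover's edge. At about 0.08 rad the ejector drives the cover up to 12 mm out over it, which keeps it down: the tab can be let go. Springs up once the cover has passed
- tab_press (a point): where to press the tab: its upper face at extractor x 0, y +30, 6.6 mm above the deck while up. Straight down, about 5 mm, with up to about 8 N, to a hard stop; it then still stands over 1 mm above the deck. A finger reaching under 12 mm from here towards the cover clears the cover's jump
- cover: loose blue slotted cover, about 150 g, 120 mm (x) by 110 mm (y): 5 mm panel, its top 9 mm above the deck, on 4 mm runners along its x edges. Origin at deck level (100 mm above the bench) under its centre; axes as the extractor's. Seated at extractor x 0, y +110; slides to -y. Rib across its middle: 80 mm (x) by 10 mm (y), 14 mm tall, top 23 mm above the deck; 50 mm of flat panel either side
- cover_rib (a point): middle of the rib's +y face, the face to push (towards -y); 7 mm above the panel, 7 mm below the rib's top
- cover_rear_left (a point): corner of the cover's trailing (+y) edge, at x +60, y +55 in the cover's frame
- cover_rear_right (a point): the other corner of the trailing edge, at x -60, y +55 in the cover's frame
- filter: the white pleated filter inside the bay, 96 x 86 mm, its top 11 mm below the deck; hidden until the cover is off. Origin under its centre, 70 mm above the bench. Must not be touched
- spare_filter: loose spare filter lying behind the extractor: white pleated pad in a grey frame, 98 x 93 x 20 mm; origin under its centre
- weighing_jar: small clear jar with a white cap, 38 mm across, 45 mm tall, standing in front of the extractor; origin under its centre
- beaker: small glass beaker, 52 mm across, 62 mm tall, standing off the extractor's right end; origin under its centre
- tub: white sample tub with lid, 106 mm across, 59 mm tall, right side of the bench; origin under its centre
- tub_stack: two such tubs stacked as one piece, 118 mm tall, right side of the bench; origin under its centre
- reagent_bottle: amber bottle with a blue cap, 64 mm across, 130 mm tall, right side of the bench; origin under its centre
- tube_rack: red rack with capped sample tubes, 90 x 200 mm, 117 mm tall, left side of the bench; origin under its centre
Not all that is in view belongs to the job. Several things have the shape of the cover; the one meant has the colours described above.

How it is judged (in metres and radians):
On the way, in this order (a step that is already met when the one before it is completed fails the run):
1. the snap tab is pressed in far enough to free the cover, which is still over the filter bay (value of joint snap_tab above 0.07 rad and y of cover in the frame of extractor above 0.08 m).
2. the cover has been pushed out of its rails (y of cover in the frame of extractor below -0.012 m).
At the end, for the whole second after the job is handed in: The cover lies still and flat (within 0.05 rad and 4 mm of height) on the extractor's deck, out of the rails and past the sprung-up tab: both corners of its trailing edge at y below +6 mm in the extractor's frame, its centre at y above -170 mm and x within 60 mm of the middle (y of each of cover_rear_left, cover_rear_right in the frame of extractor below 0.006 m and y of cover in the frame of extractor above -0.17 m and x of cover in the frame of extractor between -0.06 and 0.06 m and z of cover in the frame of extractor between 0.096 and 0.104 m and angle between cover's own z axis and vertical below 0.05 rad and linear speed of cover below 0.01 m/s and value of joint snap_tab below 0.03 rad); the robot touches nothing.
It fails at once if the cover is lifted more than 10 mm off the deck (z of cover in the frame of extractor above 0.11 m).
It fails at once if the cover is tipped more than 0.2 rad (angle between cover's own z axis and vertical above 0.2 rad).
It fails at once if the cover drops off the extractor (z of cover in the frame of extractor below 0.085 m).
It fails at once if the filter is touched (contact force between filter and anything else above 0.5 N).
It fails at once if something else on the bench is moved more than 15 mm (distance of any of spare_filter, weighing_jar, beaker, tub, tub_stack, reagent_bottle, tube_rack from where it was at the start of the episode above 0.015 m).
It also fails if it takes over 40 s, if anything falls off the work surface, if the arm or the gripper's body presses on something with over 40 N, if the wrist force passes 120 N, or if a joint passes its speed limit or range.

## Working session

There is one attempt and no reset: what is moved stays moved. The work goes in short steps, Python scripts to look and compute and a tool call to move; the robot and the scene stay as the last step left them, time stands still between calls to the robot, and variables do not carry over. Pictures are saved under pics/ and viewed, and the job is handed in when it is done.

Besides the shell and the picture viewer there is one more tool, called after "Call:" as name(argument=value, ...), one argument or row to a line, values as JSON. servo_tool: Moves the arm, as the interface text tells. Its arguments: {"type":"object","properties":{"rows":{"type":"array"},"force":{"type":"number"}},"required":["rows"]}

```bash
mkdir -p pics; ls
python3 - <<'E'
from cell import *
import cv2,pickle
o=get_obs();print(o)
for n in("scene","top"):
    p=read_camera(n);cv2.imwrite(f"pics/{n}0.png",p["frame"]);pickle.dump(p,open(f"{n}0.pkl","wb"))
    for k in("cover","snap_tab","extractor"):
        for r in cut_out(k,p)[:4]:print(n,k,r["score"],r["extent"])
E
```

```text
pics
{'time_s': 0.0, 'qpos': array([-68.52158953,  18.43920455,  -4.01342232,  83.17569693,
         1.29418817,  78.54099371,  -3.26042533]), 'joint_velocities': array([-0.01981057, -0.03713091, -0.04453786,  0.06691142,  0.05371169,
        0.0007788 , -0.05555779]), 'effort': array([ 6.39488599e-05, -4.91297007e+01, -4.04020138e-01, -3.12524164e+01,
       -6.38593454e-02,  4.38009342e-02,  1.76032217e-04]), 'tool_pos': array([0.22931884, 0.60762638, 0.2324526 ]), 'tool_rot': array([-177.05851357,   89.88914935, -107.7297457 ]), 'force': array([-0.7485828 ,  0.0352941 , -0.20760152]), 'wrist_torque': array([ 0.00282969, -0.00066017,  0.05234962]), 'grip_width': 0.08716414419157485}
scene cover 0.96 [322.6, 229.6, 34.9, 36.8]
scene cover 0.87 [289.4, 133.1, 27.3, 25.2]
scene cover 0.69 [264.5, 170.9, 37.2, 31.9]
scene snap_tab 0.63 [242.2, 176.7, 16.0, 8.4]
scene snap_tab 0.62 [347.6, 127.3, 53.4, 45.5]
scene extractor 0.97 [235.9, 192.1, 150.6, 103.1]
scene extractor 0.66 [349.8, 127.2, 53.3, 50.7]
top cover 0.93 [173.3, 249.2, 38.2, 38.7]
top cover 0.85 [221.7, 147.8, 36.6, 39.2]
top cover 0.64 [233.6, 208.5, 35.4, 31.8]
top cover 0.3 [391.0, 187.4, 35.6, 30.9]
top snap_tab 0.54 [257.0, 209.4, 16.2, 8.7]
top snap_tab 0.54 [259.1, 214.2, 138.3, 82.4]
top snap_tab 0.18 [233.6, 207.1, 34.9, 32.9]
top extractor 0.85 [258.4, 214.4, 141.9, 88.9]
top extractor 0.7 [234.6, 205.8, 35.1, 31.7]
top extractor 0.22 [255.2, 209.3, 16.6, 8.6]
```

View pics/scene0.png

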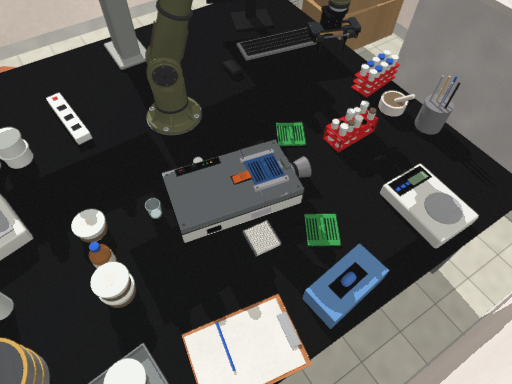

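View pics/top0.png

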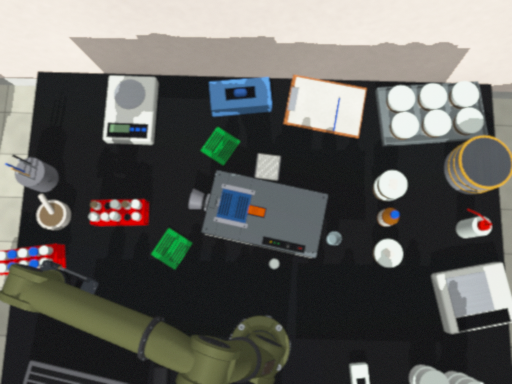

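Run:
```python
import pickle,cv2
p=pickle.load(open("top0.pkl","rb"));cv2.imwrite("pics/topz.png",cv2.resize(p["frame"][155:275,170:345],None,fx=4.5,fy=4.5,interpolation=2))
print(p["cam_to_world"],p["intrinsics"])
```

```text
[[ 0.02317283 -0.9841078   0.17605358  0.27909234]
 [-0.99964208 -0.02516359 -0.00908334  0.03584163]
 [ 0.01336913 -0.17578008 -0.98433868  1.71941948]
 [ 0.          0.          0.          1.        ]] [[438.98129682   0.         257.1161262 ]
 [  0.         438.98129682 192.42196483]
 [  0.           0.           1.        ]]
```

View pics/topz.png

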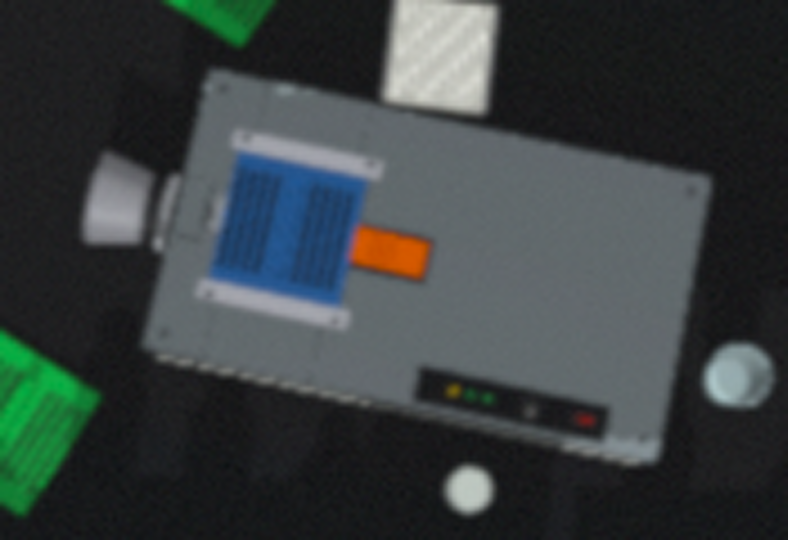

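The blue cover sits on the extractor at about (233,208) in the top view, with the orange tab at (257,210). The two green look-alikes are decoys. Next I'll fit the extractor's pose.

```bash
cat > h.py <<'E'
import numpy as np,cv2
def world(p):
    K=p["intrinsics"];Z=p["range_z"].astype(float);v,u=np.indices(Z.shape)
    P=np.stack([(u-K[0,2])/K[0,0]*Z,(v-K[1,2])/K[1,1]*Z,Z],-1)
    T=p["cam_to_world"];W=P@T[:3,:3].T+T[:3,3];W[Z==0]=np.nan;return W
def masks(p):
    h=cv2.cvtColor(p["frame"],cv2.COLOR_BGR2HSV)
    H,S,V=[h[...,i].astype(int) for i in range(3)]
    return (abs(H-108)<12)&(S>130)&(V>60),(H>3)&(H<18)&(S>170)&(V>120)
def plane_hit(p,uv,z):
    K=p["intrinsics"];T=p["cam_to_world"];uv=np.atleast_2d(uv)
    d=np.c_[(uv[:,0]-K[0,2])/K[0,0],(uv[:,1]-K[1,2])/K[1,1],np.ones(len(uv))]@T[:3,:3].T
    o=T[:3,3];return o+d*((z-o[2])/d[:,2])[:,None]
E
python3 - <<'E'
import pickle
from h import *
for n in("top","scene"):
    p=pickle.load(open(n+"0.pkl","rb"));W=world(p);b,o=masks(p)
    near=(np.hypot(W[...,0]-.42,W[...,1]-.03)<.4)
    # deck
    m=near&(abs(W[...,2]-.1)<.012)
    nn,l,st,c=cv2.connectedComponentsWithStats(m.astype(np.uint8));i=1+st[1:,4].argmax();m=l==i
    P=W[m];print(n,"deck",m.sum(),np.median(P[:,2]))
    uv=np.argwhere(m)[:,::-1].astype(float)
    X=plane_hit(p,uv,.1)[:,:2]
    r=cv2.minAreaRect((X*1000).astype(np.float32));print(r);print(cv2.boxPoints(r))
    for nm,mm,z in(("blue",b&near&(W[...,2]>.08),.109),("orange",o&near&(W[...,2]>.08),.105)):
        nn,l,st,c=cv2.connectedComponentsWithStats(mm.astype(np.uint8));i=1+st[1:,4].argmax();mm=l==i
        X=plane_hit(p,np.argwhere(mm)[:,::-1].astype(float),z)[:,:2]
        r=cv2.minAreaRect((X*1000).astype(np.float32));print(nm,mm.sum(),np.median(W[mm][:,2]),X.mean(0),r)
E
```

```text
top deck 6824 0.10071916263349912
((492.25933837890625, -11.621810913085938), (429.4083557128906, 240.5426025390625), 78.84407043457031)
[[ 332.71973 -198.99893]
 [ 568.71716 -245.53906]
 [ 651.79895  175.75531]
 [ 415.8015   222.29544]]
blue 795 0.10926732961233987 [0.51631757 0.10707337] ((516.6708374023438, 106.55996704101562), (107.39574432373047, 105.00946807861328), 78.92332458496094)
orange 134 0.10581555091245376 [0.49894214 0.02180171] ((499.2059020996094, 22.189056396484375), (59.17307662963867, 31.639972686767578), 78.81290435791016)
scene deck 6884 0.10109050553303811
((494.2237854003906, -10.132827758789062), (429.1828308105469, 249.0692901611328), 78.8616943359375)
[[ 330.58057 -196.62479]
 [ 574.9583  -244.7395 ]
 [ 657.867    176.35913]
 [ 413.48926  224.47385]]
blue 650 0.11012174623500648 [0.51074404 0.10806571] ((509.9282531738281, 108.23190307617188), (108.69700622558594, 104.67308807373047), 78.80267333984375)
orange 124 0.10695689093810501 [0.49701635 0.02447134] ((496.72760009765625, 24.349361419677734), (60.928279876708984, 29.612829208374023), 82.43549346923828)
```

Call:
servo_tool(
  rows=[16,-34,0,-5,1,32,-68,0,-10,1,48,-102,0,-15,1,64,-136,0,-20,1,80,-170,0,-25,1,96,-204,0,-30,1,112,-238,0,-35,1,128,-272,0,-40,1,144,-306,0,-45,1,160,-340,0,-50,1],
  force=30,
)

```text
time_s: 1.23
tool_pos: [0.39, 0.2664, 0.2339]
tool_rot: [33.5, 89.9, 52.6]
force: [-0.0, -0.4, -0.5]
grip_width: 0.0286
```

Call:
servo_tool(
  rows=[14,-30,0,-4,1,28,-60,0,-8,1,42,-90,0,-12,1,55,-120,0,-16,1,70,-150,0,-20,1,84,-180,0,-24,1,98,-210,0,-28,1,111,-243,0,-30.5,1,111,-243,-40,-30.5,1,111,-243,-50,-30.5,1],
)

```text
time_s: 2.07
tool_pos: [0.4992, 0.0223, 0.1806]
tool_rot: [-149.2, 89.8, -160.7]
force: [-2.3, 0.5, -0.9]
grip_width: 0.0005
```

Run:
```python
from cell import *
import cv2
from h import *
o=get_obs();print(o["time_s"],o["tool_pos"],o["tool_rot"],o["force"],o["grip_width"])
p=read_camera("scene");cv2.imwrite("pics/s1.png",cv2.resize(p["frame"][90:260,120:350],None,fx=3.4,fy=3.4,interpolation=2))
```

```text
2.0667 [0.49917636 0.02227217 0.18057777] [-149.19719458   89.78849804 -160.66663608] [-2.30525239  0.50470393 -0.9216914 ] 0.0005352836190167351
```

View pics/s1.png

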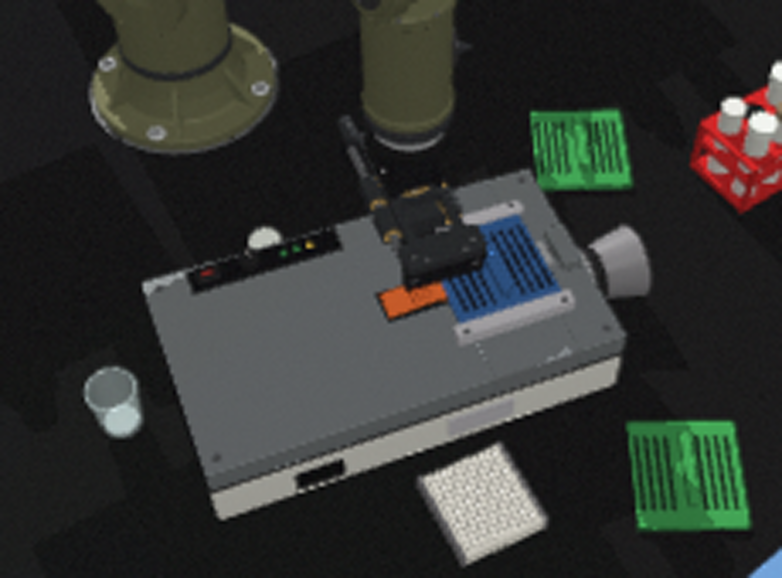

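Jaw axis is at −11.5° (wanted −11.15°) and the closed fingers are above the tab. I'll descend to just above it.

Call:
servo_tool(
  rows=[0,0,-20,0,1,0,0,-40,0,1,0,0,-52,0,1,0,0,-57,0,1,0,0,-57,0,1,0,0,-57,0,1,0,0,-57,0,1],
)

```text
time_s: 2.7
tool_pos: [0.5014, 0.0257, 0.128]
tool_rot: [26.5, 89.9, 15.4]
force: [-0.8, 0.2, -0.4]
grip_width: 0.001
```

Run:
```python
from cell import *
import cv2
from h import *
o=get_obs();print(o["time_s"],o["tool_pos"],o["tool_rot"],o["force"],o["grip_width"])
p=read_camera("scene");cv2.imwrite("pics/s2.png",cv2.resize(p["frame"][130:210,200:310],None,fx=7,fy=7,interpolation=2))
```

```text
2.7 [0.50141016 0.02570008 0.12797482] [26.54466948 89.87079085 15.41780523] [-0.77399307  0.20364678 -0.41806685] 0.000979010518381097
```

View pics/s2.png

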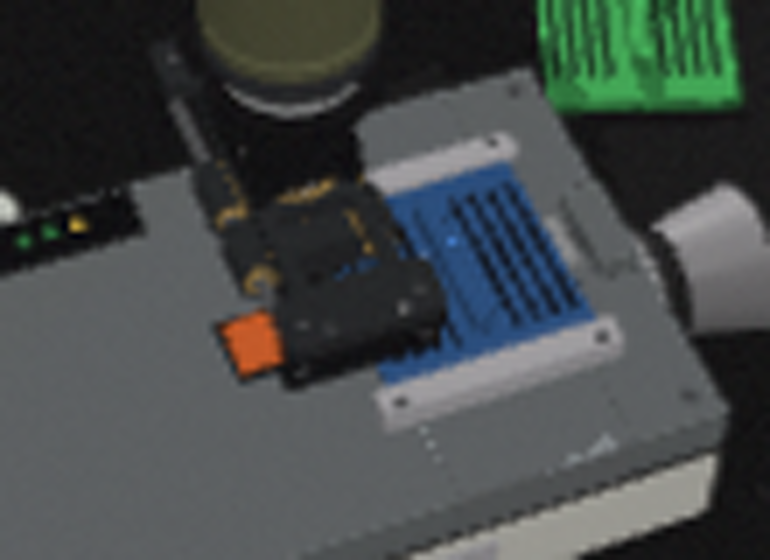

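Call:
servo_tool(
  rows=[-1,0,-4,0,1,-1,0,-8,0,1,-1,0,-10,0,1,-1,0,-12,0,1,-1,0,-13,0,1,-1,0,-14,0,1,-1,0,-14,0,1],
)

```text
time_s: 3.33
tool_pos: [0.5, 0.0256, 0.1133]
tool_rot: [54.1, 89.9, 42.9]
force: [-0.9, 1.3, 5.4]
grip_width: 0.0008
```

Run:
```python
from cell import *
import cv2
from h import *
o=get_obs();print(o["time_s"],o["tool_pos"],o["tool_rot"],o["force"],o["grip_width"])
p=read_camera("scene");cv2.imwrite("pics/s3.png",cv2.resize(p["frame"][130:210,200:310],None,fx=7,fy=7,interpolation=2))
```

```text
3.3333 [0.49995847 0.02558655 0.1133402 ] [54.06927976 89.92872646 42.90308645] [-0.88086943  1.26241075  5.40263686] 0.000752850746431242
```

View pics/s3.png

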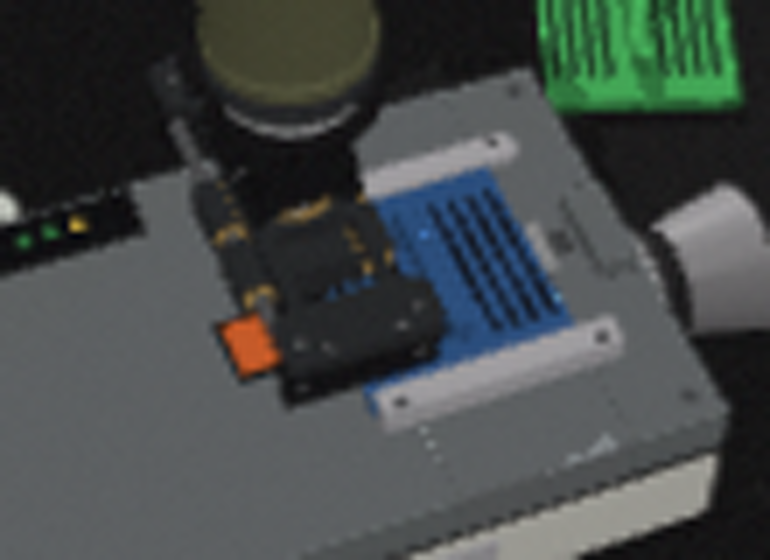

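The cover jumped clear: its leading edge moved and the pin at its rear is visible. Next I lift, half-open the jaws and go behind the rib.

Call:
servo_tool(
  rows=[0,0,25,0,1,0,0,50,0,1,0,0,50,0,0.6,8,40,50,0,0.6,16,80,50,0,0.6,18,90,50,0,0.6,18,90,50,0,0.6,18,90,50,0,0.6],
)

```text
time_s: 4.05
tool_pos: [0.5171, 0.1153, 0.1617]
tool_rot: [-118.9, 89.9, -129.9]
force: [-0.2, -1.2, -0.0]
grip_width: 0.0311
```

Run:
```python
from cell import *
import cv2
from h import *
o=get_obs();print(o["time_s"],o["tool_pos"],o["tool_rot"],o["force"],o["grip_width"])
for n in("scene","top"):
    p=read_camera(n);b,og=masks(p);W=world(p);near=(np.hypot(W[...,0]-.5,W[...,1]-.05)<.2)
    for nm,mm,z in(("blue",b&near&(W[...,2]>.08),.109),("orange",og&near&(W[...,2]>.08),.103)):
        X=plane_hit(p,np.argwhere(mm)[:,::-1].astype(float),z)[:,:2]
        a=np.deg2rad(-11.15);d=X-[.4945,-.0013];ex=d@[np.cos(a),np.sin(a)];ey=d@[-np.sin(a),np.cos(a)]
        print(n,nm,len(X),np.percentile(ex,[1,99]),np.percentile(ey,[1,99]))
    cv2.imwrite(f"pics/{n}4.png",cv2.resize(p["frame"][130:230,180:310],None,fx=6,fy=6,interpolation=2))
```

```text
4.05 [0.51705034 0.11530718 0.16174671] [-118.86418775   89.89490941 -129.93250936] [-0.22456842 -1.18185663 -0.03182737] 0.031134064242432882
scene blue 551 [-0.05713817  0.04589499] [0.04669477 0.15131559]
scene orange 106 [-0.01837159  0.01221939] [-0.00390551  0.04345924]
top blue 123 [-0.02953125  0.05237084] [0.0458649  0.07845603]
top orange 112 [-0.01550524  0.01572344] [-0.0047845   0.04185642]
```

View pics/scene4.png

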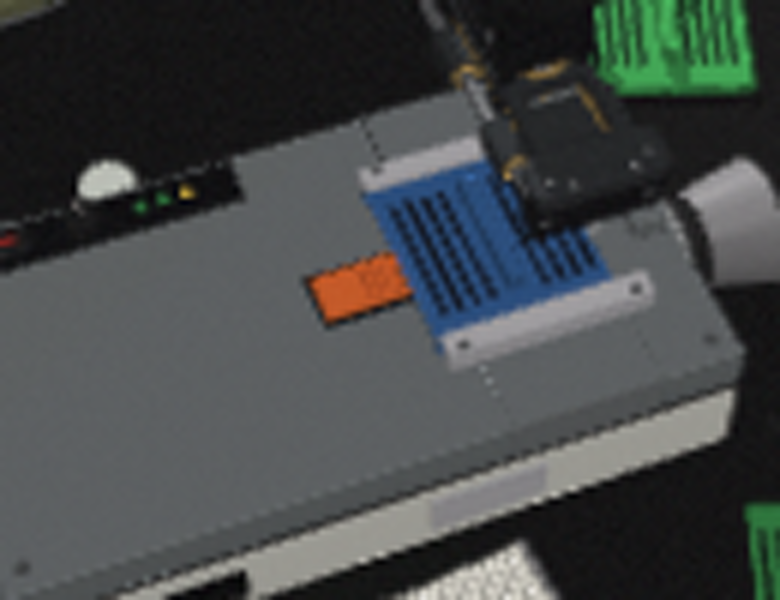

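View pics/top4.png

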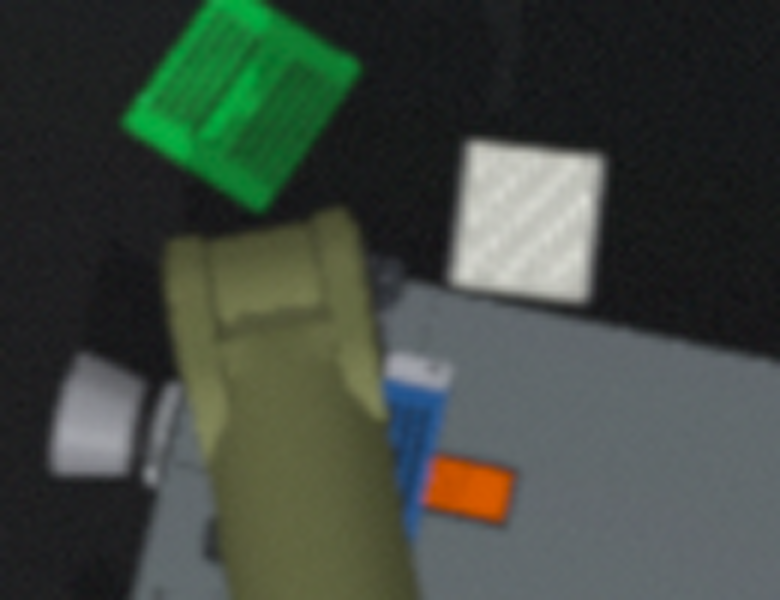

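Call:
servo_tool(
  rows=[0,0,-15,0,0.6,0,0,-30,0,0.6,0,0,-38,0,0.6,0,0,-38,0,0.6,0,0,-38,0,0.6],
)

```text
time_s: 4.57
tool_pos: [0.5173, 0.1141, 0.1245]
tool_rot: [-127.6, 90.0, -138.9]
force: [-0.0, -0.6, -0.6]
grip_width: 0.0347
```

Call:
servo_tool(
  rows=[-1,-5,0,0,0.6,-2,-10,0,0,0.6,-3,-15,0,0,0.6,-4,-20,0,0,0.6,-5,-25,0,0,0.6,-6,-30,0,0,0.6,-7,-35,0,0,0.6,-8,-40,0,0,0.6,-9,-45,0,0,0.6,-10,-50,0,0,0.6],
)

```text
time_s: 5.4
tool_pos: [0.5074, 0.0647, 0.1246]
tool_rot: [33.3, 90.0, 22.1]
force: [0.5, 0.6, 0.4]
grip_width: 0.035
```

```bash
cat > look.py <<'E'
from cell import *
import cv2,sys
from h import *
o=get_obs();print(o["time_s"],o["tool_pos"],o["force"],o["grip_width"])
a=np.deg2rad(-11.15)
for n in("scene","top"):
    p=read_camera(n);b,og=masks(p);W=world(p);near=(np.hypot(W[...,0]-.49,W[...,1]-.0)<.24)
    for nm,mm,z in(("blue",b&near&(W[...,2]>.08),.109),("orange",og&near&(W[...,2]>.08),.103)):
        if mm.sum()<10: continue
        X=plane_hit(p,np.argwhere(mm)[:,::-1].astype(float),z)[:,:2]
        d=X-[.4945,-.0013];ex=d@[np.cos(a),np.sin(a)];ey=d@[-np.sin(a),np.cos(a)]
        print(n,nm,len(X),np.percentile(ex,[1,99]).round(4),np.percentile(ey,[1,99]).round(4),"z",np.percentile(W[mm][:,2],[5,50,95]).round(4),"rect",cv2.minAreaRect((np.c_[ex,ey]*1000).astype(np.float32)))
    cv2.imwrite(f"pics/{n}{sys.argv[1]}.png",cv2.resize(p["frame"][120:250,165:335],None,fx=4.5,fy=4.5,interpolation=2))
E
python3 look.py 5
```

```text
5.4 [0.50738475 0.06467382 0.12459627] [0.47617304 0.61922091 0.4132624 ] 0.03503818593375437
scene blue 487 [-0.0605  0.0595] [-0.0029  0.1002] z [0.106  0.1101 0.1225] rect ((-0.43206024169921875, 49.929046630859375), (107.22138214111328, 122.7563705444336), 89.86204528808594)
top blue 81 [-0.0184  0.0579] [-0.0057  0.0146] z [0.1031 0.1086 0.1146] rect ((21.310026168823242, -2.261148452758789), (78.62972259521484, 18.602367401123047), 12.365859031677246)
```

View pics/scene5.png

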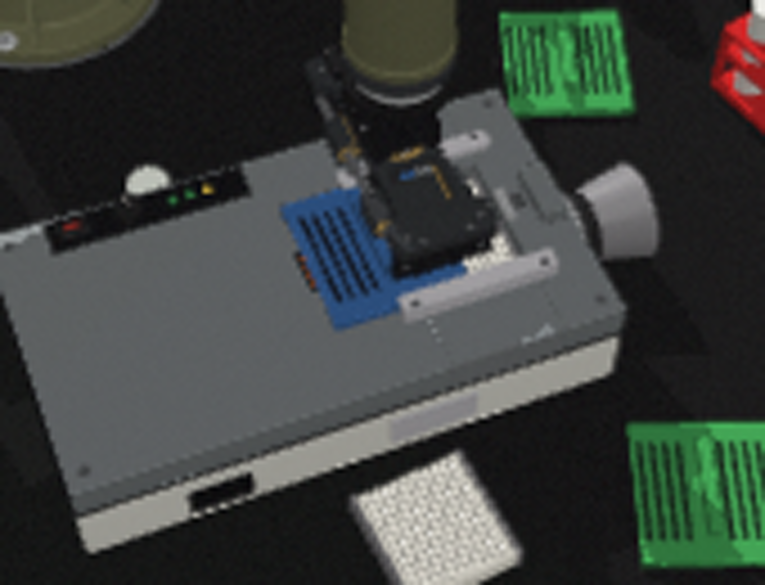

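The cover is sliding straight, now centred near y = 52 mm with its leading edge at −3 mm. I'll continue the push.

Call:
servo_tool(
  rows=[-1,-6,0,0,0.6,-2,-12,0,0,0.6,-3.5,-18,0,0,0.6,-5,-24,0,0,0.6,-6,-30,0,0,0.6,-7,-36,0,0,0.6,-8,-42,0,0,0.6,-9.5,-48,0,0,0.6,-10.5,-54,0,0,0.6,-12,-60,0,0,0.6],
)

```text
time_s: 6.33
tool_pos: [0.4956, 0.0047, 0.1247]
tool_rot: [28.1, 90.0, 16.9]
force: [1.1, 2.6, 2.4]
grip_width: 0.0351
```

```bash
python3 look.py 6
```

```text
6.3333 [0.49555647 0.00467295 0.12473391] [1.10402651 2.6154369  2.38956111] 0.035072345676582434
scene blue 524 [-0.06    0.0602] [-0.064   0.0417] z [0.1058 0.1096 0.1138] rect ((-0.6186561584472656, -10.431705474853516), (122.96639251708984, 108.0311279296875), 0.09226694703102112)
top orange 14 [-0.015   0.0072] [0.0484 0.0563] z [0.0964 0.1041 0.11  ] rect ((-3.3003768920898438, 51.14544677734375), (22.47162628173828, 7.428425312042236), 12.687079429626465)
```

View pics/scene6.png

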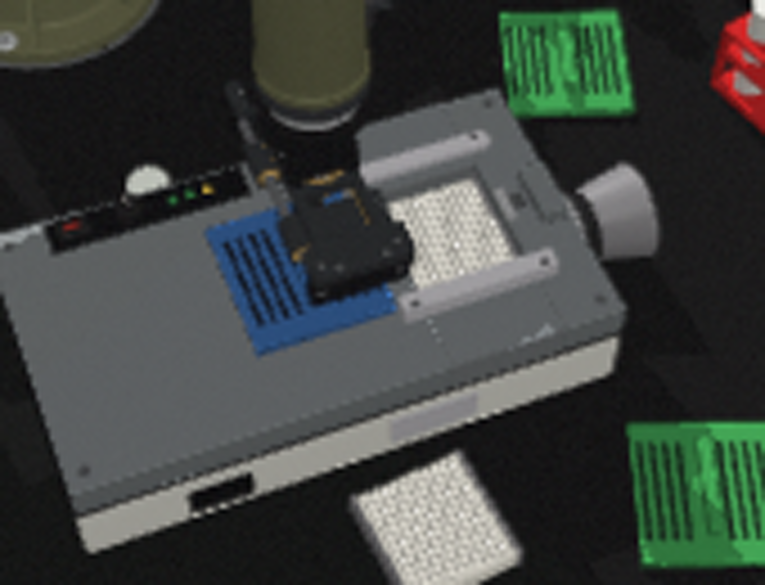

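Call:
servo_tool(
  rows=[-1,-4,0,0,0.6,-1.5,-8,0,0,0.6,-2.5,-12,0,0,0.6,-3,-16,0,0,0.6,-4,-20,0,0,0.6,-5,-24,0,0,0.6],
)

```text
time_s: 6.93
tool_pos: [0.4902, -0.0195, 0.1244]
tool_rot: [-122.3, 90.0, -133.5]
force: [0.9, 0.9, 0.3]
grip_width: 0.0352
```

```bash
python3 look.py 7
```

```text
6.9333 [ 0.49017523 -0.01951692  0.12436809] [0.87096716 0.91330718 0.29777467] 0.03517512311220232
scene blue 520 [-0.0609  0.06  ] [-0.0885  0.017 ] z [0.1058 0.1102 0.1145] rect ((-1.3918914794921875, -35.39590835571289), (122.85303497314453, 107.64881896972656), 0.6214722394943237)
scene orange 11 [-0.0201  0.0085] [0.0516 0.0577] z [0.1071 0.1102 0.1123] rect ((-5.992850303649902, 55.946441650390625), (29.28118324279785, 6.112879753112793), 6.512689113616943)
top orange 80 [-0.0148  0.0159] [0.0196 0.0558] z [0.098  0.1064 0.1148] rect ((1.3633594512939453, 38.88035583496094), (33.709632873535156, 33.448612213134766), 12.480607032775879)
```

View pics/scene7.png

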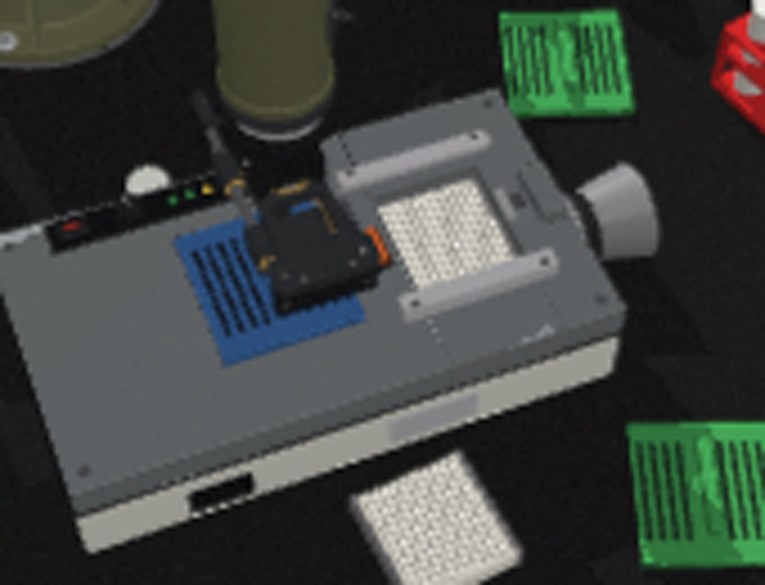

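Call:
servo_tool(
  rows=[-1,-5,0,0,0.6,-2,-10,0,0,0.6,-3,-15,0,0,0.6,-4,-20,0,0,0.6,-5,-25,0,0,0.6,-6,-30,0,0,0.6,-7,-35,0,0,0.6,-7.5,-38,0,0,0.6,-8,-40,0,0,0.6,-8,-40,0,0,0.6],
)

```text
time_s: 7.87
tool_pos: [0.4824, -0.0595, 0.1246]
tool_rot: [-58.5, 90.0, -69.7]
force: [0.3, -0.7, -0.5]
grip_width: 0.0349
```

Call:
servo_tool(
  rows=[1,4,0,0,0.6,2,8,0,0,0.6,2,8,20,0,0.6,2,8,50,0,0.6,2,8,90,0,0.6,2,40,120,0,0.6,2,80,140,0,0.6,2,120,150,0,0.6,2,160,150,0,0.6,2,200,150,0,0.6],
)

```text
time_s: 8.7
tool_pos: [0.4847, 0.1428, 0.2763]
tool_rot: [42.7, 89.8, 31.5]
force: [0.9, -0.0, 0.3]
grip_width: 0.0349
```

```bash
python3 look.py 8
```

```text
8.7 [0.48472972 0.14280387 0.27626016] [ 0.87524282 -0.03600075  0.29676936] 0.03486699751996425
scene blue 870 [-0.0612  0.0596] [-0.1294 -0.0231] z [0.1059 0.1097 0.1214] rect ((-0.8360214233398438, -76.29106140136719), (108.11349487304688, 122.99595642089844), 89.9618911743164)
scene orange 127 [-0.0197  0.0109] [-0.0034  0.0577] z [0.1028 0.1066 0.1112] rect ((-4.2379302978515625, 27.023948669433594), (29.66964340209961, 62.891571044921875), 3.5854692459106445)
top blue 919 [-0.0592  0.0568] [-0.1292 -0.0245] z [0.1033 0.1093 0.1198] rect ((-1.1352996826171875, -76.95610809326172), (107.37684631347656, 118.28681182861328), 89.78009796142578)
top orange 141 [-0.0153  0.0158] [-0.0047  0.0553] z [0.099  0.1058 0.1119] rect ((0.3465089797973633, 25.392173767089844), (62.047035217285156, 31.679128646850586), 89.96285247802734)
```

View pics/scene8.png

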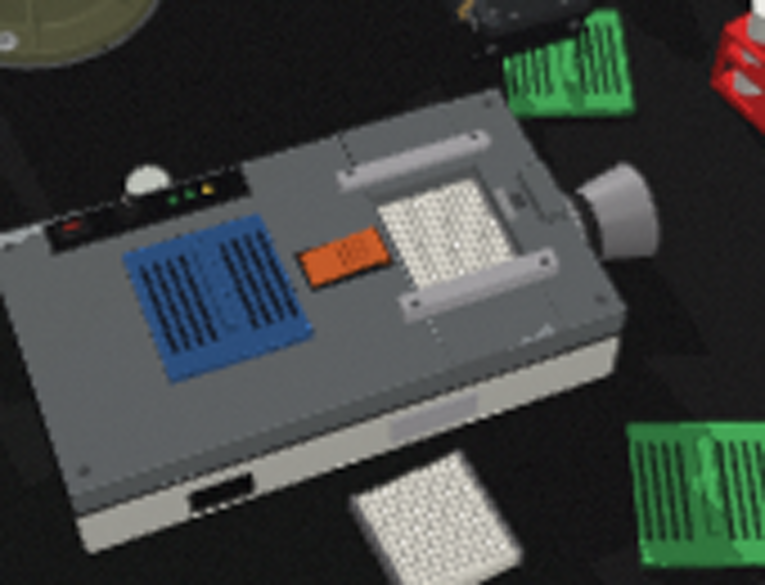

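View pics/top8.png

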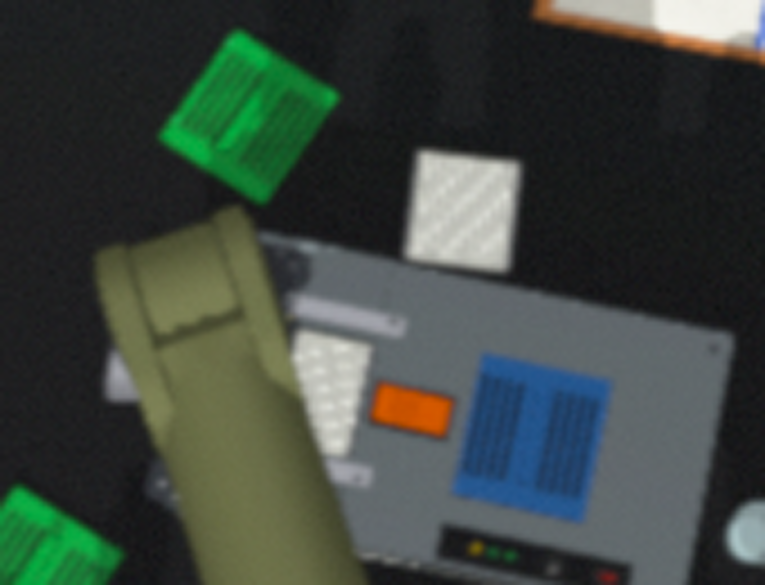

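The cover lies flat on the deck, centred at y ≈ −77 mm with its trailing edge at about −22 mm. The tab is up again, nothing else has moved and the arm is clear, so I'm handing in.

```bash
python3 -c "
from cell import *
print(sign_off())"
```

```text
the job is handed in; nothing more can be done
None
```

The filter cover is off its rails and lying flat on the extractor's top, past the snap tab. I handed the job in at about 9 s of the 40 s allowed; sign-off gives no verdict.

- **Tab press:** I pressed the orange tab straight down with the closed fingers, at about 5 N when read. The next pictures showed the blue cover had jumped about 11 mm clear of it.
- **Push:** I set the half-open fingers behind the finger rib, about 4 mm above the panel. I pushed the cover straight along the rails in short stages, then lifted the arm away.
- **Cover position:** Both cameras put the cover centre at about x −1 mm, y −77 mm in the extractor's frame. Its trailing edge is at about −22 mm (needed below +6 mm), and it is turned by less than about 0.3°.
- **Cover and tab height:** The panel top measured 109–110 mm above the bench, which matches lying flat on the deck. The tab was back up, at its starting height.
- **Surroundings:** The arm is well clear of everything, and the filter was not touched. In the final views, which do not cover the whole bench, nothing else looked moved; I did not measure the other objects.

No check failed. The two cameras differed by a few millimetres at most.

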